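# Lock the carving sled to its headstock with the cam

### The arm

A 6-joint arm with a two-finger parallel gripper is mounted at the origin on the work surface. World frame = base frame: x ahead of the robot, y to its left, z up, the work surface at z = 0. Lengths are in m, angles in rad, forces in N, time in s.
With the tool pointing down it reaches from about 0.35 to 0.775 m from the base axis. Payload 5.5 kg.
Tool frame: the origin (TCP) lies at the very end of the fingers, on their centre line; the grasp point (between the pads) lies 19 mm behind it; z points along the fingers, x is the direction in which the jaws open and shut, and the axes are right-handed (so a half turn about z gives the same grasp; the last joint's range is limited). The gripper opens to 85 mm and grips with 20 to 120 N. Pads are 22 mm wide; open, the fingers measure 114 mm over their backs; the gripper's body (76 mm by 85 mm) begins 54 mm behind the grasp point. The pads swing forward as they close: fully open they stand 13 mm farther back than shut.
Start: joints at [1.041, 0.313, 0.046, 1.304, 0, 1.431], TCP at [0.219, 0.532, 0.231] pointing down, gripper open.
Joint ranges: [-2.76, 2.76], [-0.86, 1.69], [-1.03, 1.26], [-2.2, 2.34], [-1.47, 1.5], [-3.14, 3.14]. Speed limits (rad/s): [2.57, 2.57, 3.14, 3.14, 3.14, 3.14].

### API

Orientations are given as a unit quaternion [w, x, y, z].
In Python, from workcell import monitor, eyes, ticket gives the robot as it stands.
- The arm moves only by the tool send_rows, never from a script. Its argument "targets" is a list of rows, each a list of 5 numbers: the shift along the world's x, y, z in m, then the turn about the world's z in degrees, then the closure in counts, from 0 (fully open) to 255 (shut). A call has 1 to 12 rows; each row shifts and turns the commanded pose from where the row before left it; what a row does not reach is not made up. A row lasts 1/10 s, in which the tool goes at most 50 mm and 8.59 degrees, less where a joint would pass 70% of its speed; a pose out of reach is approached as far as the arm can. A call is refused whole if a number of a shift passes 0.05 or a number of a turn 8.59, either way. A call with a gripper value outside its range is refused whole. The fingers move at their own pace and stop on an object; "newtons" is the grip in N (left out, the last holds). Time passes only in rows, so rows that do not move let the fingers close. It gives the time, the measured TCP pose, the force and the opening at its end, in the units of the state.
- monitor.get_state(): the state, without advancing time (a new reading comes with each control period).
- eyes.read_camera(name): name is "scene" or "top" or "wrist"; returns a dict with "img" (400x640x3 uint8, red, green, blue), "z_map" (400x640 float32, m along the optical axis (not along the pixel's ray), 0 where there is no reading), "camera_matrix" (3x3 intrinsics, pixels), "pose" (4x4, takes a point from camera to world coordinates); the wrist camera has in their place "T_tool_cam" (4x4, takes a point from camera to tool coordinates, whose origin is the TCP and whose axes are the tool frame's). Camera axes: x right, y down, z forward; pixel columns grow to the right and rows downward; lengths in m; the calibration is good to about 2 mm. A picture is of the moment at which its call begins: read the wrist's pose just before it.
- ticket.hand_in(): hands the job in, once; it reports no verdict.
Trained networks look in the newest picture that a camera, given by its name, has taken for a name from the list of things; names that differ only in an ending like _2 or _b are one class to them, and where a whole thing is asked for, a point or a joint stands for the part that bears it (a point fixed in the world has none). Each returns a list of dicts, best first, with "conf" (0 to 1); they miss things now and then, are a little off and sometimes report something else, mostly with a low value. They report only what shows in the picture. A call takes as long as a camera call. They do not tell look-alikes from the thing itself.
- eyes.spot_in(name, camera): "xyz" ([x, y, z] in m, in world coordinates, good to about 4 mm: the middle of the surface that is visible of it).
- eyes.tip_of(name, camera): "xyz" ([x, y, z] in m, in world coordinates, good to about 4 mm: a listed point, or the origin of a listed thing).
The state is a dict: "clock": time; "joint_pos": joint angles; "qvel": joint speeds; "tau": joint torques, N m; "tcp_pos": TCP position; "orientation": TCP orientation; "wrist_force": force on the tool from outside, world axes, zero at the start; "ft_torque": the same for the moment, N m; "finger_gap": finger opening in m.
Only numpy, scipy, OpenCV 4.12 (cv2) and the standard library are available. Lean on these libraries where they do the work, as an engineer would, in place of code of your own. Each camera call takes 0.05 s, during which the arm holds its last target.

### The job

Slide the plywood carving sled along its rails until its bolt head sits in the open mouth of the steel cam and the sled just meets the cork stop, then swing the cam clockwise by the post on its lever, about half a turn, until its hook has drawn the bolt in properly tight: feel for it, and do not overtighten. Let go and leave the cam holding the sled; do not disturb the tools lying around.

Things in the scene. Friction and masses are not known exactly. Their poses are not given: they have to be found in the camera images.
- jig: Fixed plywood base board on the table, 305 x 150 x 18 mm, with two rails (tops 28 mm above the table, 92.4 mm apart) and at its +x end a wooden headstock block (top 32 mm) that carries the cam. Origin at table level midway between the rails; board from x = -165 to +140 mm. x is the way the sled slides home; the cam's upright axis is at x = 95 mm, y = 0.
- stop (a point): Point on the jig midway between the faces of the two sprung cork blocks (18 x 18 mm, 27 mm either side of the centre line, 40 to 58 mm above the table) that stop two lugs on the sled's front. Nominal place: the real faces are up to 2.6 mm nearer or farther, which is not measured. They give about 0.06 mm per newton.
- sled_grip (a point): Centre of the upright wooden handle block on the rear of the loose plywood sled (120 x 90 x 16 mm, 0.3 kg): 32 mm along x, 20 mm across, free from 34 to 76 mm above the table, centre at 55. x is the way to slide; its front, with two wooden lugs up to 58 mm, is 102 mm ahead. A flat white carved disc fixed on the sled (top at 40 mm) begins 24 mm ahead. Starts 20 to 60 mm short of the stop.
- bolt_head (a point): Top centre of the upright round bolt head (8 mm diameter, 36 to 54 mm above the table) at the end of the flat steel bolt that sticks out of the sled's front; 140 mm ahead of sled_grip. With the sled just at the cork stop it is 14 to 20 mm short of the cam's axis.
- hook (a point): Steel hook of the cam: a spiral wall 5 mm thick, 44 to 54 mm above the table, that turns with the cam. This point is on the cam's axis, at the wall's mid-height; axes as the jig's when the cam is at 0, its 2.5 rad wide mouth then facing the sled. Inside radius 26 mm at the nose to 15.5 mm at the tail, 2.8 mm less per rad; it passes behind the bolt head, over the flat bolt.
- post (a point): Mid-height of the upright round post (12 mm diameter, free from 66 to 100 mm above the table, black plastic) at the end of the cam's flat lever, 45 mm from the cam's axis; push or pinch it here. The lever lies along this frame's y axis (y outwards); clockwise is its +x. At cam angle 0 it points to the jig's +y.
- cam (a joint): Cam angle, rad: 0 with the mouth to the sled, grows clockwise from above, starts at -0.2 to 0.25, at most 4.3. The nose passes the bolt head at 0.6. Moving the post takes 1.3 N empty, with brief catches as the sled starts to drag; as the corks press it climbs by about 8 N per rad. Tight at a steady 3 to 7 N (8 to 35 N on the bolt), between 1.7 and 4 rad, as the corks stand. It stays where left.
- gouge_a: Wood-handled gouge about 190 mm long lying on the table beside the jig; leave alone. Origin on the table under its ferrule, x along the blade.
- gouge_b: Another gouge, about 190 mm long, on the other side of the jig; leave alone. Origin on the table under its ferrule, x along the blade.
- waxtin: Round aluminium wax tin, 44 mm across x 20 mm high, on the table just beyond the headstock; leave alone. Origin at the centre of its underside.
There are look-alikes about, which are no part of the job. What is shaped like the part that bears sled_grip but green, pink or purple is not meant.

How it is judged:
By the outcome, as a careful person would: the job done as asked, in the order asked, and still so for the second after the job is handed in, with the robot touching nothing.
It also fails if it takes over 72 s, if anything falls off the work surface, if the arm or the gripper's body presses on something with over 40 N, if the wrist force passes 120 N, or if a joint passes its speed limit or range.

## Working session

There is one attempt and no reset: what is moved stays moved. The work goes in short steps, Python scripts to look and compute and a tool call to move; the robot and the scene stay as the last step left them, time stands still between calls to the robot, and variables do not carry over. Pictures are saved under pics/ and viewed, and the job is handed in when it is done.

Besides the shell and the picture viewer there is one more tool, called after ">>>" by a JSON object that holds its "api" and its "payload", one argument or row to a line. send_rows: Moves the arm, as the interface text tells. Its arguments: {"type":"object","properties":{"targets":{"type":"array"},"newtons":{"type":"number"}},"required":["targets"]}

```bash
ls; mkdir -p pics; python3 - <<'E'
from workcell import monitor, eyes
import cv2, numpy as np
s=monitor.get_state(); print({k:np.round(v,3) for k,v in s.items()})
for c in ["top","scene"]:
    r=eyes.read_camera(c); np.savez(f"pics/{c}0.npz",**r)
    cv2.imwrite(f"pics/{c}0.png",r["img"][:,:,::-1])
    for n in ["jig","sled_grip","bolt_head","hook","post","gouge_a","waxtin"]:
        for f in (eyes.spot_in,eyes.tip_of):
            try: print(c,n,f.__name__,[(np.round(d["xyz"],3).tolist(),round(d["conf"],2)) for d in f(n,c)[:4]])
            except Exception as e: print(c,n,f.__name__,e)
print(monitor.get_state()["clock"])
E
```

```text
pics
{'clock': np.float64(0.0), 'joint_pos': array([ 1.041,  0.314,  0.045,  1.304, -0.   ,  1.431]), 'qvel': array([-0.   , -0.001, -0.001,  0.   ,  0.002, -0.   ]), 'tau': array([ 0.0000e+00, -4.8062e+01,  2.9854e+01,  2.0000e-02,  0.0000e+00,
       -0.0000e+00]), 'tcp_pos': array([0.218, 0.531, 0.23 ]), 'orientation': array([ 0.   ,  0.831,  0.557, -0.001]), 'wrist_force': array([ 0.361, -0.439, -0.028]), 'ft_torque': array([ 0.019, -0.024,  0.041]), 'finger_gap': np.float64(0.085)}
top jig call [([0.531, 0.069, 0.018], 0.78), ([0.517, 0.142, 0.069], 0.29)]
top jig call [([0.537, 0.042, -0.002], 0.66)]
top sled_grip call [([0.307, -0.223, 0.026], 0.96), ([0.264, 0.2, 0.028], 0.7), ([0.549, -0.008, 0.043], 0.69), ([0.534, -0.286, 0.027], 0.59)]
top sled_grip call [([0.547, -0.332, 0.038], 0.95), ([0.559, -0.055, 0.054], 0.94), ([0.226, 0.183, 0.04], 0.82), ([0.32, -0.269, 0.039], 0.81)]
top bolt_head call [([0.267, 0.2, 0.022], 0.82), ([0.311, -0.223, 0.022], 0.75), ([0.536, -0.281, 0.023], 0.69), ([0.545, -0.01, 0.044], 0.62)]
top bolt_head call [([0.533, 0.083, 0.058], 0.9), ([0
[... 1032 characters left out ...]
 ([0.564, -0.016, 0.037], 0.63), ([0.556, -0.291, 0.021], 0.6)]
scene bolt_head call [([0.354, 0.25, 0.035], 0.98), ([0.276, -0.135, 0.043], 0.98), ([0.534, 0.081, 0.054], 0.94), ([0.521, -0.197, 0.032], 0.74)]
scene hook call [([0.528, 0.136, 0.064], 0.66)]
scene hook call [([0.524, 0.141, 0.052], 0.95)]
scene post call [([0.53, 0.133, 0.057], 0.95)]
scene post call [([0.483, 0.135, 0.083], 0.7), ([0.644, 0.083, -0.001], 0.18)]
scene gouge_a call [([0.661, 0.04, 0.02], 0.73), ([0.444, -0.049, 0.016], 0.61)]
scene gouge_a call [([0.646, 0.082, -0.002], 0.91), ([0.432, -0.015, 0.0], 0.76)]
scene waxtin call [([0.497, 0.221, 0.023], 0.73)]
scene waxtin call [([0.493, 0.226, -0.001], 0.79)]
1.5
```

View images.

```bash
python3 - <<'E'
import cv2,numpy as np
r=np.load("pics/top0.npz"); print(r["camera_matrix"],r["pose"])
def px(p):
    q=np.linalg.inv(r["pose"])@np.append(p,1); u=r["camera_matrix"]@q[:3]; return u[:2]/u[2]
for p in ([.559,-.055,.054],[.533,.083,.058],[.525,.139,.05],[.48,.134,.083],[.547,-.33,.038],[.226,.183,.04],[.32,-.269,.04]): print(p,px(p))
c=px([.54,.05,.03]).astype(int); print(c)
y0,x0=max(c[1]-80,0),max(c[0]-110,0)
im=r["img"][y0:y0+170,x0:x0+220,::-1]
cv2.imwrite("pics/topcrop.png",cv2.resize(im,None,fx=3.5,fy=3.5,interpolation=cv2.INTER_CUBIC)[:600,:800]); print(x0,y0)
E
```

```text
[[450.42240555   0.         325.95864154]
 [  0.         450.42240555 192.53930056]
 [  0.           0.           1.        ]] [[ 0.01752185 -0.9974634   0.06899088  0.42609631]
 [-0.99979975 -0.01681215  0.01085416 -0.02119627]
 [-0.00966674 -0.06916725 -0.99755824  1.0663773 ]
 [ 0.          0.          0.          1.        ]]
[0.559, -0.055, 0.054] [346.25870153 165.13704474]
[0.533, 0.083, 0.058] [284.8626694 175.3834713]
[0.525, 0.139, 0.05] [260.49330564 178.86261883]
[0.48, 0.134, 0.083] [259.87584334 197.85523518]
[0.547, -0.33, 0.038] [466.12970577 173.19362641]
[0.226, 0.183, 0.04] [237.97294548 311.40846876]
[0.32, -0.269, 0.04] [439.60888011 272.94443941]
[300 173]
190 93
```

View pics/top0.png

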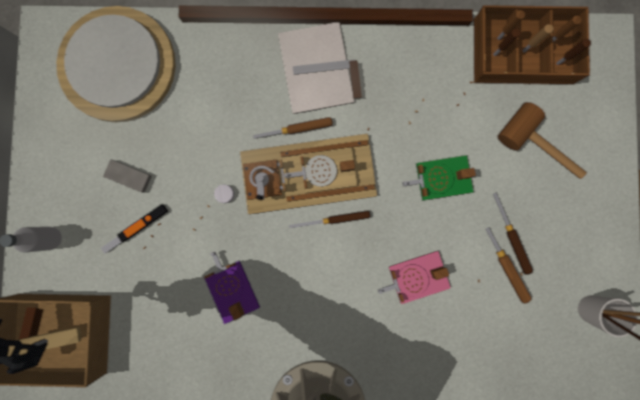

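View pics/scene0.png

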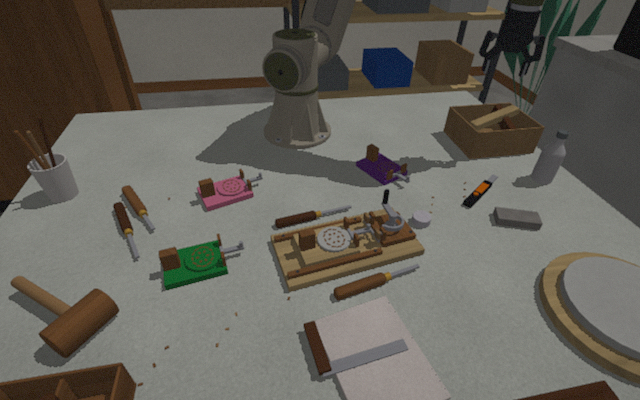

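View pics/topcrop.png

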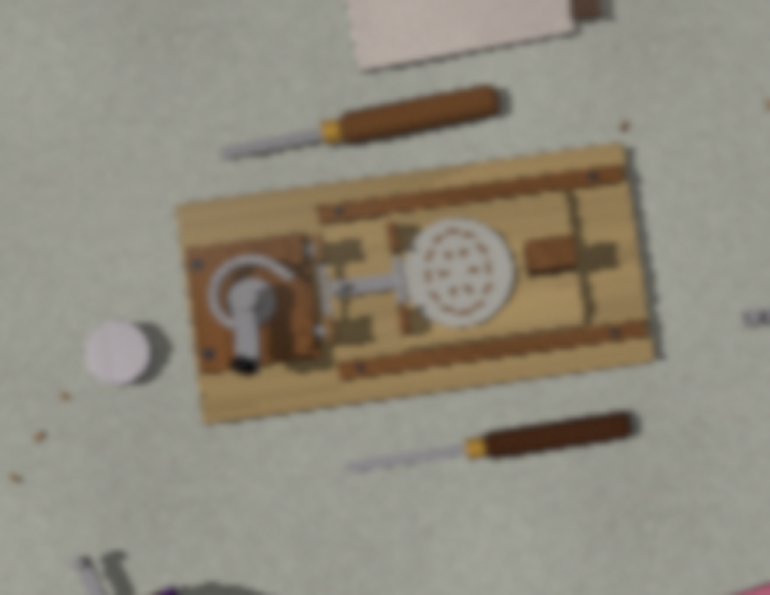

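>>> {"api": "send_rows", "payload": {
  "targets": [
    [0.026, -0.041, 0.004, -4.8, 0],
    [0.026, -0.041, 0.004, -4.8, 0],
    [0.026, -0.041, 0.004, -4.8, 0],
    [0.026, -0.041, 0.004, -4.8, 0],
    [0.026, -0.041, 0.004, -4.8, 0],
    [0.026, -0.041, 0.004, -4.8, 0],
    [0.026, -0.041, 0.004, -4.8, 0],
    [0.026, -0.041, 0.004, -4.8, 0],
    [0.026, -0.041, 0.004, -4.8, 0],
    [0.026, -0.041, 0.004, -4.8, 0],
    [0.026, -0.041, 0.004, -4.8, 0],
    [0.026, -0.041, 0.004, -4.8, 0]
  ],
  "newtons": 30
}}

```text
clock: 2.7
tcp_pos: [0.5313, 0.038, 0.2797]
orientation: [-0.0, 0.996, 0.086, 0.0]
wrist_force: [1.1, 0.1, -0.4]
finger_gap: 0.0849
```

>>> {"api": "send_rows", "payload": {
  "targets": [
    [0, 0, 0, 0, 0],
    [0, 0, 0, 0, 0]
  ]
}}

```text
clock: 2.9
tcp_pos: [0.5308, 0.0388, 0.279]
orientation: [-0.0, 0.996, 0.087, -0.0]
wrist_force: [0.4, 1.2, 0.4]
finger_gap: 0.0855
```

```bash
cat > h.py <<'E'
from workcell import monitor, eyes
import cv2, numpy as np
from scipy.spatial.transform import Rotation as R
def tool():
    s=monitor.get_state(); q=s["orientation"]; T=np.eye(4)
    T[:3,:3]=R.from_quat([q[1],q[2],q[3],q[0]]).as_matrix(); T[:3,3]=s["tcp_pos"]; return T,s
def wrist(name):
    T,s=tool(); r=eyes.read_camera("wrist"); P=T@r["T_tool_cam"]
    np.savez(f"pics/{name}.npz",img=r["img"],z=r["z_map"],K=r["camera_matrix"],P=P)
    cv2.imwrite(f"pics/{name}.png",r["img"][:,:,::-1]); return r,P
def px(K,P,p):
    q=np.linalg.inv(P)@np.append(p,1); u=K@q[:3]; return u[:2]/u[2]
def cloud(z,K,P):
    v,u=np.mgrid[:z.shape[0],:z.shape[1]]
    c=np.stack([(u-K[0,2])/K[0,0]*z,(v-K[1,2])/K[1,1]*z,z,np.ones_like(z)],-1)
    return (c@P.T)[...,:3]
def st():
    s=monitor.get_state(); T,_=tool()
    print("t",round(s["clock"],2),"tcp",np.round(s["tcp_pos"],4),"yaw",np.round(np.degrees(np.arctan2(T[1,0],T[0,0])),1),"F",np.round(s["wrist_force"],2),"M",np.round(s["ft_torque"],2),"gap",round(float(s["finger_gap"]),4),"j",np.round(s["joint_pos"],2))
E
python3 - <<'E'
from h import *
st(); r,P=wrist("w1"); print(P)
for n in ["jig","sled_grip","bolt_head","hook","post","gouge_a"]:
    print(n,[(np.round(d["xyz"],4).tolist(),round(d["conf"],2),px(r["camera_matrix"],P,d["xyz"]).round().tolist()) for d in eyes.tip_of(n,"wrist")[:3]])
E
```

```text
t 2.9 tcp [0.5308 0.0388 0.279 ] yaw 9.9 F [0.37 1.21 0.35] M [ 0.03  0.06 -0.03] gap 0.0855 j [-0.08  0.22  0.04  1.39  0.    1.32]
[[ 0.98502808  0.16608774  0.04620105  0.51763792]
 [ 0.17238427 -0.9461025  -0.27417828  0.10849654]
 [-0.00182672  0.27803764 -0.96056844  0.42189964]
 [ 0.          0.          0.          1.        ]]
jig [([0.5373, 0.0482, 0.0033], 0.57, [326.0, 150.0])]
sled_grip [([0.5541, -0.0604, 0.0556], 0.57, [324.0, 245.0])]
bolt_head [([0.5337, 0.0792, 0.0553], 0.86, [329.0, 129.0]), ([0.2753, -0.1385, 0.0322], 0.82, [109.0, 257.0]), ([0.5236, -0.1915, 0.0359], 0.58, [286.0, 319.0])]
hook [([0.5246, 0.137, 0.05], 0.85, [330.0, 74.0])]
post [([0.4805, 0.1338, 0.0848], 0.56, [286.0, 67.0])]
gouge_a [([0.433, -0.0146, -0.0048], 0.76, [243.0, 181.0]), ([0.6471, 0.0919, -0.0016], 0.59, [415.0, 131.0])]
```

View pics/w1.png

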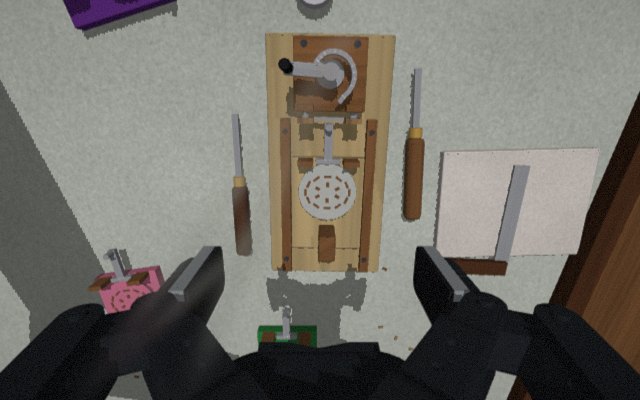

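```bash
python3 - <<'E'
from h import *
d=np.load("pics/w1.npz"); img,z,K,P=d["img"],d["z"],d["K"],d["P"]
X=cloud(z,K,P); ok=z>0
def sel(x0,x1,y0,y1,z0,z1):
    m=ok&(X[...,0]>x0)&(X[...,0]<x1)&(X[...,1]>y0)&(X[...,1]<y1)&(X[...,2]>z0)&(X[...,2]<z1); return m
m=sel(.52,.60,-.09,-.02,.068,.09); p=X[m]; print("handle",len(p),p.mean(0),np.median(p[:,2]),cv2.minAreaRect(p[:,:2].astype(np.float32)*1000))
m=sel(.46,.51,.11,.16,.092,.115); p=X[m]; print("post",len(p),p.mean(0),cv2.minAreaRect(p[:,:2].astype(np.float32)*1000))
m=sel(.43,.62,-.14,.21,.012,.06); p=X[m]; print("jig",len(p),cv2.minAreaRect(p[:,:2].astype(np.float32)*1000))
m=sel(.45,.62,.05,.20,.058,.092); p=X[m]; print("lever",len(p),p[:,2].min(),np.percentile(p[:,2],[5,25,50,75,95,99]),p.mean(0),cv2.minAreaRect(p[:,:2].astype(np.float32)*1000))
m=sel(.515,.555,.07,.10,.048,.06); p=X[m]; print("bolt",len(p),p.mean(0),np.median(p[:,2]))
c=img[20:290,230:430,::-1]; cv2.imwrite("pics/w1c.png",cv2.resize(c[:,:],None,fx=2.2,fy=2.2,interpolation=cv2.INTER_CUBIC))
c=img[30:170,250:410,::-1]; cv2.imwrite("pics/w1d.png",cv2.resize(c,None,fx=4.2,fy=4.2,interpolation=cv2.INTER_CUBIC))
E
```

```text
handle 451 [ 0.55501982 -0.0551462   0.07582908] 0.07611228180582297 ((555.3485717773438, -56.55464172363281), (19.968273162841797, 32.137451171875), 8.033294677734375)
post 139 [0.48010704 0.1342371  0.10019374] ((479.884521484375, 134.29541015625), (11.09444522857666, 11.176444053649902), 56.64778518676758)
jig 27160 ((524.9321899414062, 40.50184631347656), (189.96104431152344, 338.99029541015625), 0.04603536054491997)
lever 1061 0.05800399050110644 [0.05822244 0.05968647 0.06583197 0.06781318 0.06988063 0.08581332] [0.51347504 0.12556317 0.06510392] ((521.0623779296875, 115.89404296875), (85.40991973876953, 63.07743453979492), 8.795477867126465)
bolt 81 [0.54197376 0.08647133 0.05510739] 0.0544982227137038
```

View pics/w1d.png

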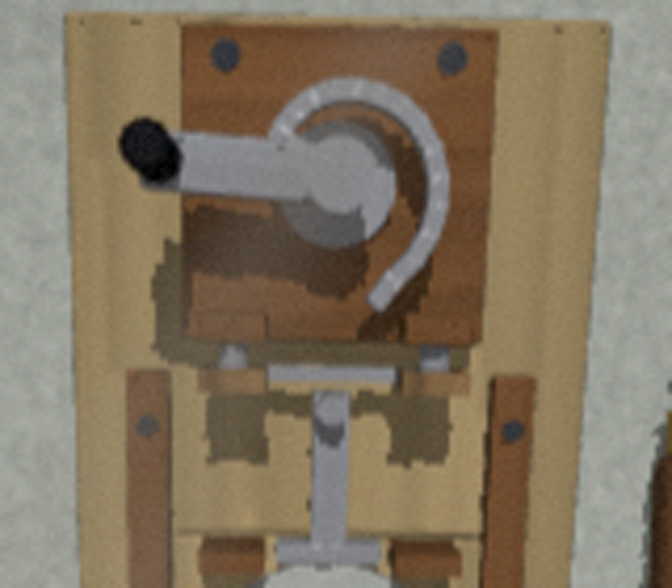

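View pics/w1c.png

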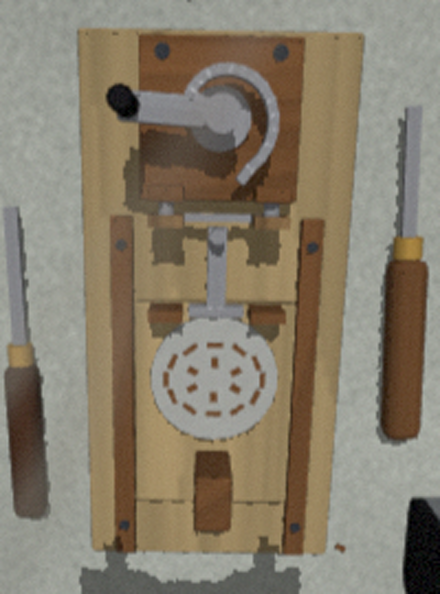

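```bash
python3 - <<'E'
from h import *
d=np.load("pics/w1.npz"); img,z,K,P=d["img"],d["z"],d["K"],d["P"]
X=cloud(z,K,P)
# board region by height 10..24 and rails 24..31, edges per row
a=np.radians(99); ux=np.array([np.cos(a),np.sin(a)]); uy=np.array([-ux[1],ux[0]])
O=np.array([.5243,.1411])-0.095*ux
l=(X[...,:2]-O)@np.stack([ux,uy],1)  # local
Z=X[...,2]
m=(z>0)&(abs(l[...,0]+.01)<.14)&(abs(l[...,1])<.085)&(Z>.012)
pts=l[m]; zz=Z[m]
bins=np.arange(-.14,.12,.01); E=[]
for b in bins:
    k=(pts[:,0]>b)&(pts[:,0]<b+.01)&(zz<.024)
    if k.sum()>40: E.append((b+.005,pts[k,1].min(),pts[k,1].max()))
E=np.array(E)
for c in (1,2):
    f=np.polyfit(E[:,0],E[:,c],1); print("board edge",f, np.degrees(np.arctan(f[0])))
k=(zz>.0245)&(zz<.0315)&(pts[:,0]<.03)&(abs(abs(pts[:,1])-.052)<.012)
for sgn in (1,-1):
    q=pts[k&(pts[:,1]*sgn>0)]; f=np.polyfit(q[:,0],q[:,1],1); print("rail",len(q),f,np.degrees(np.arctan(f[0])))
h=(zz>.07)&(pts[:,0]<-.05); print("handle local",(pts[h].min(0)+pts[h].max(0))/2, len(pts[h]))
k=(zz>.012); q=pts[(zz<.024)]; print("x ext", np.percentile(l[(z>0)&(abs(l[...,1])<.07)&(Z>.012)&(Z<.024)&(abs(l[...,0])<.2)][:,0],[.3,99.7]))
E
```

```text
board edge [-0.00185339 -0.07455229] -0.10619129006545582
board edge [0.00065385 0.07472689] 0.03746261186715511
rail 1284 [-0.00198778  0.05241489] -0.1138913011534272
rail 1298 [ 0.00035463 -0.05185986] 0.020318887174769026
handle local [-0.10499204  0.00016694] 442
x ext [-0.16629379  0.16977449]
```

>>> {"api": "send_rows", "payload": {
  "targets": [
    [0.008, -0.032, -0.02, -0.9, 0],
    [0.008, -0.032, -0.03, 0, 0],
    [0.0087, -0.0313, -0.04, 0, 0],
    [0, 0, -0.045, 0, 0],
    [0, 0, -0.045, 0, 0],
    [0, 0, -0.03, 0, 0],
    [0, 0, 0, 0, 0]
  ]
}}

```text
clock: 3.95
tcp_pos: [0.551, -0.053, 0.0662]
orientation: [-0.001, 0.997, 0.08, -0.004]
wrist_force: [-0.6, 0.5, 0.4]
finger_gap: 0.0856
```

```bash
python3 - <<'E'
from h import *
st(); wrist("w2")
E
```

```text
t 3.95 tcp [ 0.551  -0.053   0.0662] yaw 9.2 F [-0.63  0.46  0.41] M [-0.03  0.05 -0.01] gap 0.0856 j [-0.24  0.38 -0.28  0.92  0.    1.17]
```

View pics/w2.png

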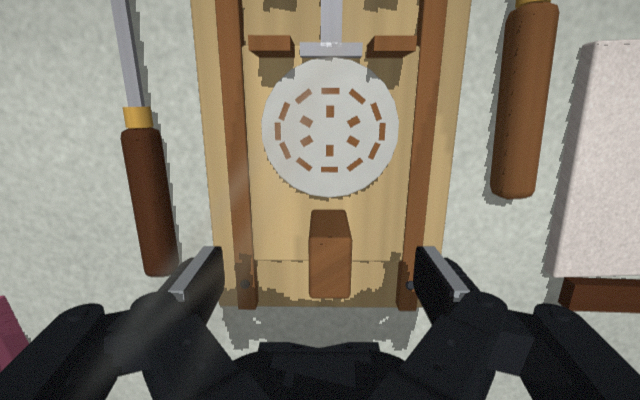

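>>> {"api": "send_rows", "payload": {
  "targets": [
    [0, 0, 0, 0, 0],
    [0, 0, 0, 0, 0]
  ]
}}

```text
clock: 4.2
tcp_pos: [0.5569, -0.0546, 0.073]
orientation: [0.001, 0.997, 0.08, 0.002]
wrist_force: [-0.1, 0.1, 0.4]
finger_gap: 0.0855
```

>>> {"api": "send_rows", "payload": {
  "targets": [
    [0, 0, -0.014, 0, 0],
    [0, 0, -0.012, 0, 0],
    [0, 0, 0, 0, 0],
    [0, 0, 0, 0, 0],
    [0, 0, 0, 0, 0]
  ]
}}

```text
clock: 4.7
tcp_pos: [0.5554, -0.0546, 0.0452]
orientation: [0.0, 0.997, 0.08, 0.001]
wrist_force: [-0.3, -0.3, -0.7]
finger_gap: 0.0852
```

```bash
python3 - <<'E'
from h import *
st()
E
```

```text
t 4.7 tcp [ 0.5554 -0.0546  0.0452] yaw 9.2 F [-0.28 -0.26 -0.66] M [-0.   -0.01 -0.01] gap 0.0852 j [-0.24  0.41 -0.3   0.86 -0.    1.17]
```

>>> {"api": "send_rows", "payload": {
  "targets": [
    [0, 0, 0, 0, 200],
    [0, 0, 0, 0, 255],
    [0, 0, 0, 0, 255],
    [0, 0, 0, 0, 255],
    [0, 0, 0, 0, 255],
    [0, 0, 0, 0, 255]
  ],
  "newtons": 25
}}

```text
clock: 5.3
tcp_pos: [0.5553, -0.0546, 0.0447]
orientation: [0.0, 0.997, 0.08, 0.0]
wrist_force: [0.4, 0.1, 0.4]
finger_gap: 0.0195
```

>>> {"api": "send_rows", "payload": {
  "targets": [
    [0, 0, 0, 0, 255],
    [0, 0, 0, 0, 255]
  ]
}}

```text
clock: 5.5
tcp_pos: [0.5553, -0.0545, 0.0447]
orientation: [0.0, 0.997, 0.08, 0.0]
wrist_force: [0.7, 0.2, 1.7]
finger_gap: 0.0197
```

```bash
python3 - <<'E'
from h import *
st()
E
```

```text
t 5.5 tcp [ 0.5553 -0.0545  0.0447] yaw 9.2 F [0.68 0.16 1.69] M [-0.06 -0.18 -0.01] gap 0.0197 j [-0.24  0.41 -0.3   0.86  0.    1.17]
```

>>> {"api": "send_rows", "payload": {
  "targets": [
    [-0.0006, 0.0036, 0, 0, 255],
    [-0.0006, 0.0036, 0, 0, 255],
    [-0.0006, 0.0036, 0, 0, 255],
    [-0.0005, 0.0036, 0, 0, 255],
    [-0.0006, 0.0036, 0, 0, 255],
    [-0.0006, 0.0036, 0, 0, 255],
    [-0.0005, 0.0036, 0, 0, 255],
    [-0.0006, 0.0036, 0, 0, 255],
    [-0.0006, 0.0036, 0, 0, 255],
    [-0.0005, 0.0036, 0, 0, 255]
  ]
}}

```text
clock: 6.5
tcp_pos: [0.5494, -0.0182, 0.0447]
orientation: [0.0, 0.997, 0.08, 0.0]
wrist_force: [0.6, -1.2, 3.4]
finger_gap: 0.0197
```

>>> {"api": "send_rows", "payload": {
  "targets": [
    [-0.0001, 0.0005, 0, 0, 255]
  ]
}}

```text
clock: 6.6
tcp_pos: [0.5492, -0.0176, 0.0447]
orientation: [0.0, 0.997, 0.08, 0.0]
wrist_force: [0.7, -1.5, 4.5]
finger_gap: 0.0195
```

>>> {"api": "send_rows", "payload": {
  "targets": [
    [-0.0001, 0.0005, 0, 0, 255],
    [-0.0001, 0.0005, 0, 0, 255]
  ]
}}

```text
clock: 6.8
tcp_pos: [0.5492, -0.0171, 0.0447]
orientation: [0.0, 0.997, 0.08, 0.0]
wrist_force: [1.3, -2.0, 5.7]
finger_gap: 0.0196
```

```bash
python3 - <<'E'
from h import *
st()
E
```

```text
t 6.8 tcp [ 0.5492 -0.0171  0.0447] yaw 9.2 F [ 1.28 -1.96  5.73] M [-0.35 -0.27  0.02] gap 0.0196 j [-0.18  0.39 -0.32  0.85 -0.    1.23]
```

>>> {"api": "send_rows", "payload": {
  "targets": [
    [-0.0001, 0.0005, 0.0004, 0, 255],
    [-0.0001, 0.0005, 0.0003, 0, 255]
  ]
}}

```text
clock: 7.0
tcp_pos: [0.5489, -0.0159, 0.0448]
orientation: [-0.0, 0.997, 0.08, 0.0]
wrist_force: [3.4, 0.5, -1.6]
finger_gap: 0.0196
```

>>> {"api": "send_rows", "payload": {
  "targets": [
    [-0.0001, 0.0005, 0, 0, 255]
  ]
}}

```text
clock: 7.1
tcp_pos: [0.5488, -0.0154, 0.0448]
orientation: [-0.0, 0.997, 0.08, 0.0]
wrist_force: [3.3, -1.6, -1.1]
finger_gap: 0.0197
```

>>> {"api": "send_rows", "payload": {
  "targets": [
    [0, 0.0005, 0, 0, 255]
  ]
}}

```text
clock: 7.2
tcp_pos: [0.5487, -0.0149, 0.0449]
orientation: [-0.0, 0.997, 0.08, 0.0]
wrist_force: [3.3, -1.3, -1.9]
finger_gap: 0.0197
```

>>> {"api": "send_rows", "payload": {
  "targets": [
    [-0.0001, 0.0005, 0, 0, 255]
  ]
}}

```text
clock: 7.3
tcp_pos: [0.5486, -0.0144, 0.0449]
orientation: [-0.0, 0.997, 0.08, 0.0]
wrist_force: [4.0, -0.8, -1.7]
finger_gap: 0.0199
```

>>> {"api": "send_rows", "payload": {
  "targets": [
    [0.0002, 0.0005, 0, 0, 255]
  ]
}}

```text
clock: 7.4
tcp_pos: [0.5486, -0.0139, 0.045]
orientation: [-0.0, 0.997, 0.08, -0.0]
wrist_force: [3.2, -0.8, -2.8]
finger_gap: 0.0201
```

>>> {"api": "send_rows", "payload": {
  "targets": [
    [0, 0.0005, 0, 0, 255]
  ]
}}

```text
clock: 7.5
tcp_pos: [0.5485, -0.0133, 0.045]
orientation: [-0.0, 0.997, 0.08, -0.0]
wrist_force: [3.6, -0.1, -3.1]
finger_gap: 0.0198
```

>>> {"api": "send_rows", "payload": {
  "targets": [
    [-0.0001, 0.0004, 0, 0, 255]
  ]
}}

```text
clock: 7.6
tcp_pos: [0.5484, -0.013, 0.045]
orientation: [-0.0, 0.997, 0.08, -0.0]
wrist_force: [2.2, -1.3, -3.4]
finger_gap: 0.0198
```

>>> {"api": "send_rows", "payload": {
  "targets": [
    [0, 0.0004, 0, 0, 255]
  ]
}}

```text
clock: 7.7
tcp_pos: [0.5484, -0.0126, 0.0451]
orientation: [-0.0, 0.997, 0.08, -0.0]
wrist_force: [2.7, -1.1, -2.9]
finger_gap: 0.0195
```

Travel is about 42.4 mm. No cork contact yet, so I'll continue in small steps.

>>> {"api": "send_rows", "payload": {
  "targets": [
    [0, 0.0004, -0.0002, 0, 255]
  ]
}}

```text
clock: 7.8
tcp_pos: [0.5484, -0.0125, 0.045]
orientation: [0.0, 0.997, 0.08, -0.0]
wrist_force: [1.7, -2.2, -1.8]
finger_gap: 0.0196
```

>>> {"api": "send_rows", "payload": {
  "targets": [
    [-0.0001, 0.0004, 0, 0, 255]
  ]
}}

```text
clock: 7.9
tcp_pos: [0.5484, -0.0124, 0.045]
orientation: [0.001, 0.997, 0.08, -0.0]
wrist_force: [1.6, -3.7, -0.8]
finger_gap: 0.0196
```

>>> {"api": "send_rows", "payload": {
  "targets": [
    [0, 0.0003, 0, 0, 255]
  ]
}}

```text
clock: 8.0
tcp_pos: [0.5483, -0.0122, 0.045]
orientation: [0.001, 0.997, 0.08, -0.0]
wrist_force: [2.2, -4.0, -1.1]
finger_gap: 0.0194
```

>>> {"api": "send_rows", "payload": {
  "targets": [
    [0, 0.0003, 0, 0, 255]
  ]
}}

```text
clock: 8.1
tcp_pos: [0.5484, -0.0122, 0.0451]
orientation: [0.001, 0.997, 0.08, -0.0]
wrist_force: [2.5, -6.4, -0.6]
finger_gap: 0.0199
```

>>> {"api": "send_rows", "payload": {
  "targets": [
    [0, -0.0003, 0, 0, 255],
    [0, 0, 0, 0, 255],
    [0, 0, 0, 0, 255]
  ]
}}

```text
clock: 8.4
tcp_pos: [0.5483, -0.0123, 0.045]
orientation: [0.001, 0.997, 0.08, -0.0]
wrist_force: [1.1, -4.3, -1.9]
finger_gap: 0.0197
```

```bash
python3 - <<'E'
from h import *
st(); r,P=wrist("w3")
cv2.imwrite("pics/w3c.png",cv2.resize(r["img"][0:220,180:460,::-1],None,fx=2.7,fy=2.7,interpolation=cv2.INTER_CUBIC))
E
```

```text
t 8.4 tcp [ 0.5483 -0.0123  0.045 ] yaw 9.1 F [ 1.07 -4.26 -1.85] M [-1.01 -0.39  0.13] gap 0.0197 j [-0.17  0.39 -0.33  0.85 -0.    1.24]
```

View pics/w3c.png

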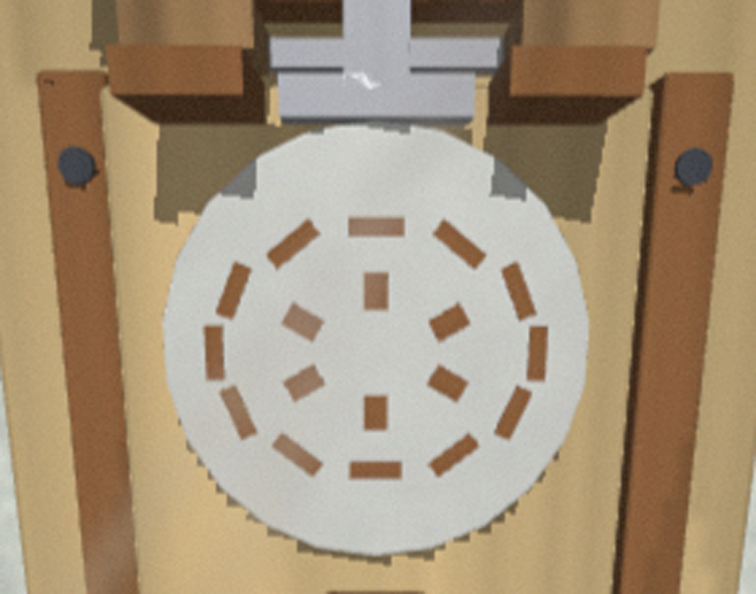

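>>> {"api": "send_rows", "payload": {
  "targets": [
    [0, 0, 0, 0, 120],
    [0, 0, 0, 0, 60],
    [0, 0, 0, 0, 0],
    [0, 0, 0, 0, 0],
    [0, 0, 0.03, 0, 0],
    [0, 0, 0.04, 0, 0],
    [0, 0.005, 0.04, 8.5, 0],
    [0, 0.01, 0.03, 8.5, 0],
    [0, 0.01, 0, 8.5, 0]
  ]
}}

```text
clock: 9.35
tcp_pos: [0.5513, 0.0135, 0.1902]
orientation: [0.002, 0.954, 0.301, 0.004]
wrist_force: [1.2, 0.9, 0.1]
finger_gap: 0.0855
```

>>> {"api": "send_rows", "payload": {
  "targets": [
    [-0.006, 0.01, 0, 8.5, 0],
    [-0.006, 0.01, 0, 8.5, 0],
    [-0.006, 0.01, 0, 8.5, 0],
    [-0.006, 0.01, 0, 8.5, 0],
    [-0.006, 0.01, 0, 8.5, 0],
    [-0.006, 0.01, 0, 8.5, 0],
    [-0.006, 0.01, 0, 8.5, 0],
    [-0.006, 0.01, 0, 8.5, 0],
    [-0.006, 0.01, 0, 8.5, 0],
    [-0.006, 0.01, 0, 8.5, 0],
    [-0.006, 0.01, 0, 8.5, 0],
    [0, 0.01, 0, 8.5, 0]
  ]
}}

```text
clock: 10.55
tcp_pos: [0.4815, 0.134, 0.185]
orientation: [-0.0, 0.366, 0.931, -0.0]
wrist_force: [-0.3, -0.0, -0.3]
finger_gap: 0.0858
```

>>> {"api": "send_rows", "payload": {
  "targets": [
    [0, 0, 0, 8.5, 0],
    [0, 0, 0, 8.5, 0],
    [0, 0, 0, 8.5, 0],
    [0, 0, 0, 8.5, 0],
    [0, 0, 0, 8.5, 0],
    [0, 0, 0, 8.5, 0],
    [0, 0, 0, 8.5, 0],
    [0, 0, 0, 8.5, 0],
    [0, 0, 0, 8.5, 0],
    [0, 0, 0, 8.5, 0],
    [0, 0, 0, 8.5, 0],
    [0, 0, 0, 8.5, 0]
  ]
}}

```text
clock: 11.75
tcp_pos: [0.4823, 0.1336, 0.185]
orientation: [-0.0, -0.493, 0.87, 0.0]
wrist_force: [0.9, 0.2, 0.4]
finger_gap: 0.0854
```

>>> {"api": "send_rows", "payload": {
  "targets": [
    [0, 0, 0, 8.5, 0],
    [0, 0, 0, 8.5, 0],
    [0, 0, 0, 8.5, 0],
    [0, 0, 0, 0, 150],
    [0, 0, 0, 0, 150],
    [0, 0, 0, 0, 150],
    [0, 0, 0, 0, 150]
  ]
}}

```text
clock: 12.45
tcp_pos: [0.4825, 0.1335, 0.185]
orientation: [-0.0, -0.67, 0.743, 0.0]
wrist_force: [-0.5, 0.1, -0.0]
finger_gap: 0.0355
```

```bash
python3 - <<'E'
from h import *
st(); r,P=wrist("w4"); K=r["camera_matrix"]
X=cloud(r["z_map"],K,P)
m=(r["z_map"]>0)&(abs(X[...,0]-.48)<.03)&(abs(X[...,1]-.134)<.03)&(X[...,2]>.092)&(X[...,2]<.11); p=X[m]
print("post",len(p),p.mean(0),cv2.minAreaRect(p[:,:2].astype(np.float32)*1000))
for n in ["bolt_head","hook","post"]:
    print(n,[(np.round(d["xyz"],4).tolist(),round(d["conf"],2)) for d in eyes.tip_of(n,"wrist")[:3]])
E
```

```text
t 12.45 tcp [0.4825 0.1335 0.185 ] yaw -95.9 F [-0.52  0.12 -0.04] M [ 0.02 -0.01 -0.08] gap 0.0355 j [ 0.11  0.19 -0.23  1.15 -0.   -2.93]
post 219 [0.48071807 0.13473588 0.09949845] ((479.6364440917969, 134.86550903320312), (10.667215347290039, 12.060873985290527), 82.42196655273438)
bolt_head [([0.524, 0.1225, 0.0547], 0.73), ([0.2742, -0.1365, 0.0331], 0.63), ([0.4804, 0.1331, 0.0821], 0.31)]
hook [([0.5266, 0.1379, 0.0486], 0.95), ([0.4904, 0.2317, 0.0008], 0.2)]
post [([0.4826, 0.134, 0.0829], 0.73)]
```

View pics/w4.png

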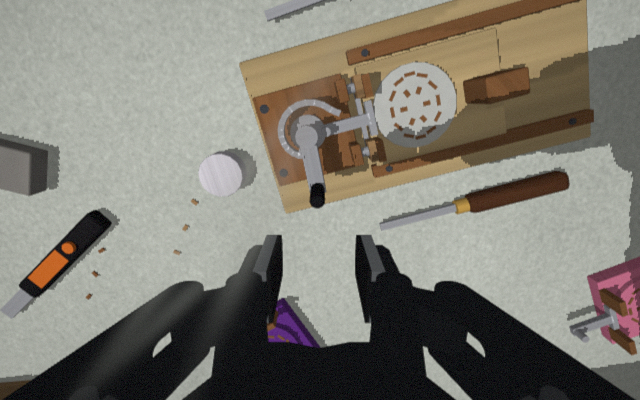

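>>> {"api": "send_rows", "payload": {
  "targets": [
    [-0.002, 0.001, -0.035, 0, 150],
    [0, 0, -0.04, 0, 150],
    [0, 0, -0.025, 0, 150],
    [0, 0, -0.011, 0, 150],
    [0, 0, 0, 0, 208],
    [0, 0, 0, 0, 208],
    [0, 0, 0, 0, 208],
    [0, 0, 0, 0, 208]
  ],
  "newtons": 30
}}

```text
clock: 13.45
tcp_pos: [0.4818, 0.1346, 0.0754]
orientation: [0.001, -0.67, 0.742, -0.001]
wrist_force: [0.6, -0.2, 0.7]
finger_gap: 0.0159
```

```bash
python3 - <<'E'
from h import *
st(); r,P=wrist("w5")
E
```

```text
t 13.45 tcp [0.4818 0.1346 0.0754] yaw -95.8 F [ 0.64 -0.23  0.66] M [-0.02 -0.02  0.02] gap 0.0159 j [ 0.11  0.27 -0.41  0.88 -0.   -2.93]
```

View pics/w5.png

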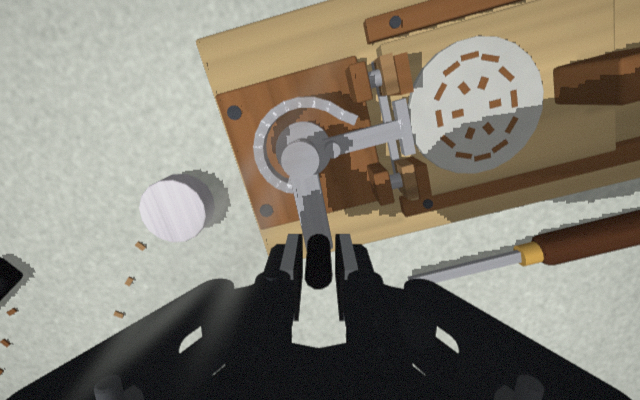

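```bash
python3 - <<'E'
import numpy as np
c=np.array([.5243,.1411])
p=lambda t:c+.045*np.array([np.cos(np.radians(189)-t),np.sin(np.radians(189)-t)])
prev=np.array([.4818,.1346])-0
for t in np.arange(0.1,4.01,.1):
    q=p(t); print(round(t,1),np.round(q,4),np.round((q-prev)*1000,1)); prev=q.round(4)
E
```

```text
0.1 [0.4794 0.1385] [-2.4  3.9]
0.2 [0.4793 0.143 ] [-0.1  4.5]
0.3 [0.4798 0.1475] [0.5 4.5]
0.4 [0.4806 0.1519] [0.8 4.4]
0.5 [0.4819 0.1562] [1.3 4.3]
0.6 [0.4836 0.1604] [1.7 4.2]
0.7 [0.4858 0.1643] [2.2 3.9]
0.8 [0.4883 0.1681] [2.5 3.8]
0.9 [0.4912 0.1715] [2.9 3.4]
1.0 [0.4944 0.1747] [3.2 3.2]
1.1 [0.4979 0.1775] [3.5 2.8]
1.2 [0.5016 0.18  ] [3.7 2.5]
1.3 [0.5056 0.182 ] [4. 2.]
1.4 [0.5098 0.1837] [4.2 1.7]
1.5 [0.5141 0.1849] [4.3 1.2]
1.6 [0.5186 0.1857] [4.5 0.8]
1.7 [0.523  0.1861] [4.4 0.4]
1.8 [0.5275 0.186 ] [ 4.5 -0.1]
1.9 [0.532  0.1854] [ 4.5 -0.6]
2.0 [0.5364 0.1844] [ 4.4 -1. ]
2.1 [0.5407 0.183 ] [ 4.3 -1.4]
2.2 [0.5448 0.1812] [ 4.1 -1.8]
2.3 [0.5487 0.1789] [ 3.9 -2.3]
2.4 [0.5523 0.1763] [ 3.6 -2.6]
2.5 [0.5557 0.1733] [ 3.4 -3. ]
2.6 [0.5588 0.17  ] [ 3.1 -3.3]
2.7 [0.5615 0.1665] [ 2.7 -3.5]
2.8 [0.5638 0.1626] [ 2.3 -3.9]
2.9 [0.5658 0.1586] [ 2. -4.]
3.0 [0.5673 0.1543] [ 1.5 -4.3]
3.1 [0.5684 0.15  ] [ 1.1 -4.3]
3.2 [0.5691 0.1455] [ 0.7 -4.5]
3.3 [0.5693 0.141 ] [ 0.2 -4.5]
3.4 [0.5691 0.1365] [-0.2 -4.5]
3.5 [0.5684 0.1321] [-0.7 -4.4]
3.6 [0.5673 0.1277] [-1.1 -4.4]
3.7 [0.5657 0.1235] [-1.6 -4.2]
3.8 [0.5638 0.1195] [-1.9 -4. ]
3.9 [0.5614 0.1156] [-2.4 -3.9]
4.0 [0.5587 0.1121] [-2.7 -3.5]
```

>>> {"api": "send_rows", "payload": {
  "targets": [
    [-0.0012, 0.004, 0, 0, 208],
    [-0.0001, 0.0045, 0, 0, 208],
    [0.0005, 0.0045, 0, -2, 208],
    [0.0008, 0.0044, 0, -5.7, 208],
    [0.0013, 0.0043, 0, -5.7, 208]
  ]
}}

```text
clock: 14.0
tcp_pos: [0.482, 0.1564, 0.0742]
orientation: [-0.0, -0.577, 0.816, -0.0]
wrist_force: [0.5, -2.9, 0.8]
finger_gap: 0.0158
```

>>> {"api": "send_rows", "payload": {
  "targets": [
    [0.0017, 0.0042, 0, -5.7, 208],
    [0.0022, 0.0039, 0, -5.7, 208]
  ]
}}

```text
clock: 14.2
tcp_pos: [0.4858, 0.1644, 0.0741]
orientation: [-0.0, -0.493, 0.87, -0.0]
wrist_force: [0.5, -1.4, 0.6]
finger_gap: 0.0158
```

```bash
cat >> h.py <<'E'
def cam():
    s=monitor.get_state(); c=np.array([.5243,.1411]); d=s["tcp_pos"][:2]-c
    t=(np.radians(189)-np.arctan2(d[1],d[0]))%(2*np.pi); u=np.array([np.sin(np.radians(189)-t),-np.cos(np.radians(189)-t)])
    e=d/np.linalg.norm(d); F=s["wrist_force"][:2]
    print("toolang",round(t,3),"r",round(np.linalg.norm(d)*1000,1),"tang resist",round(-F@u,2),"radial",round(F@e,2)); st()
E
python3 - <<'E'
from h import *
cam(); r,P=wrist("w6")
E
```

```text
toolang 0.702 r 45.0 tang resist 0.95 radial -1.2
t 14.2 tcp [0.4858 0.1644 0.0741] yaw -120.9 F [ 0.54 -1.43  0.57] M [-0.43 -0.01  0.05] gap 0.0158 j [ 0.17  0.3  -0.38  0.89 -0.   -2.43]
```

View pics/w6.png

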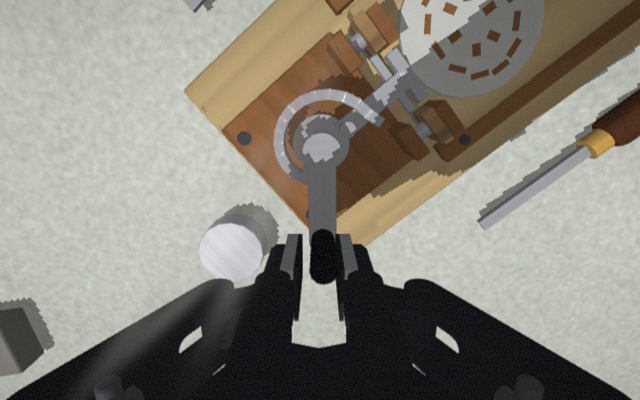

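>>> {"api": "send_rows", "payload": {
  "targets": [
    [0.0025, 0.0038, 0, -5.7, 208],
    [0.0029, 0.0034, 0, -5.7, 208],
    [0.0032, 0.0032, 0, -5.7, 208],
    [0.0035, 0.0028, 0, -5.7, 208]
  ]
}}

```text
clock: 14.65
tcp_pos: [0.4974, 0.1775, 0.0739]
orientation: [-0.001, -0.313, 0.95, -0.0]
wrist_force: [-1.0, -1.6, 0.8]
finger_gap: 0.016
```

>>> {"api": "send_rows", "payload": {
  "targets": [
    [0.0037, 0.0025, 0, -5.7, 208],
    [0.004, 0.002, 0, -5.7, 208]
  ]
}}

```text
clock: 14.85
tcp_pos: [0.505, 0.182, 0.0739]
orientation: [-0.001, -0.217, 0.976, -0.0]
wrist_force: [-0.7, -1.7, 0.1]
finger_gap: 0.0158
```

```bash
python3 -c "
from h import *
cam()"
```

```text
toolang 1.287 r 45.3 tang resist 1.38 radial -1.26
t 14.85 tcp [0.505  0.182  0.0739] yaw -154.9 F [-0.71 -1.73  0.14] M [-0.31  0.21  0.02] gap 0.0158 j [ 0.2   0.34 -0.32  0.91 -0.   -1.81]
```

>>> {"api": "send_rows", "payload": {
  "targets": [
    [0.0042, 0.0017, 0, -5.7, 208],
    [0.0043, 0.0012, 0, -5.7, 208]
  ]
}}

```text
clock: 15.05
tcp_pos: [0.5133, 0.1851, 0.0738]
orientation: [-0.001, -0.119, 0.993, 0.0]
wrist_force: [-1.1, -0.8, 0.7]
finger_gap: 0.0158
```

>>> {"api": "send_rows", "payload": {
  "targets": [
    [0.0045, 0.0008, 0, -5.7, 208]
  ]
}}

```text
clock: 15.15
tcp_pos: [0.5177, 0.186, 0.0738]
orientation: [-0.001, -0.069, 0.998, 0.0]
wrist_force: [-1.9, 0.1, 0.5]
finger_gap: 0.0157
```

>>> {"api": "send_rows", "payload": {
  "targets": [
    [0.0044, 0.0004, 0, -5.7, 208]
  ]
}}

```text
clock: 15.25
tcp_pos: [0.5221, 0.1865, 0.0738]
orientation: [-0.001, -0.02, 1.0, 0.0]
wrist_force: [-2.1, 0.1, 1.5]
finger_gap: 0.0161
```

```bash
python3 -c "
from h import *
cam()"
```

```text
toolang 1.679 r 45.5 tang resist 2.04 radial 0.23
t 15.25 tcp [0.5221 0.1865 0.0738] yaw -177.7 F [-2.05  0.13  1.47] M [-0.    0.34  0.02] gap 0.0161 j [ 0.2   0.37 -0.27  0.93  0.   -1.41]
```

>>> {"api": "send_rows", "payload": {
  "targets": [
    [0.0045, -0.0001, 0, -5.7, 208],
    [0.0045, -0.0006, 0, -5.7, 208]
  ]
}}

```text
clock: 15.45
tcp_pos: [0.531, 0.1862, 0.0738]
orientation: [-0.001, 0.079, 0.997, 0.001]
wrist_force: [-1.7, 1.9, 0.6]
finger_gap: 0.0158
```

>>> {"api": "send_rows", "payload": {
  "targets": [
    [0.0044, -0.001, 0, -5.7, 208]
  ]
}}

```text
clock: 15.55
tcp_pos: [0.5354, 0.1853, 0.0738]
orientation: [-0.001, 0.129, 0.992, 0.001]
wrist_force: [-1.0, 0.6, 0.6]
finger_gap: 0.0156
```

>>> {"api": "send_rows", "payload": {
  "targets": [
    [0.0043, -0.0014, 0, -5.7, 208]
  ]
}}

```text
clock: 15.65
tcp_pos: [0.5398, 0.184, 0.0738]
orientation: [-0.001, 0.178, 0.984, 0.001]
wrist_force: [-2.0, 2.2, 0.3]
finger_gap: 0.0157
```

```bash
python3 -c "
from h import *
cam()"
```

```text
toolang 2.075 r 45.6 tang resist 2.63 radial 1.42
t 15.65 tcp [0.5398 0.184  0.0738] yaw 159.5 F [-1.99  2.23  0.32] M [ 0.47  0.25 -0.06] gap 0.0157 j [ 0.19  0.4  -0.23  0.94  0.   -1.03]
```

>>> {"api": "send_rows", "payload": {
  "targets": [
    [0.0041, -0.0018, 0, -5.7, 208]
  ]
}}

```text
clock: 15.75
tcp_pos: [0.544, 0.1823, 0.0738]
orientation: [-0.001, 0.227, 0.974, 0.001]
wrist_force: [-0.9, 3.0, 0.1]
finger_gap: 0.0157
```

>>> {"api": "send_rows", "payload": {
  "targets": [
    [0.0039, -0.0023, 0, -5.7, 208]
  ]
}}

```text
clock: 15.85
tcp_pos: [0.548, 0.18, 0.0738]
orientation: [-0.001, 0.275, 0.962, 0.001]
wrist_force: [-0.0, 1.8, 0.6]
finger_gap: 0.0153
```

```bash
python3 -c "
from h import *
cam()"
```

```text
toolang 2.275 r 45.5 tang resist 0.99 radial 1.55
t 15.85 tcp [0.548  0.18   0.0738] yaw 148.1 F [-0.04  1.84  0.6 ] M [0.51 0.21 0.01] gap 0.0153 j [ 0.18  0.41 -0.21  0.95  0.   -0.84]
```

>>> {"api": "send_rows", "payload": {
  "targets": [
    [0.0018, -0.0013, 0, -2.9, 208]
  ]
}}

```text
clock: 15.95
tcp_pos: [0.5501, 0.1785, 0.0738]
orientation: [-0.001, 0.299, 0.954, 0.001]
wrist_force: [-2.3, 1.8, -0.3]
finger_gap: 0.0158
```

>>> {"api": "send_rows", "payload": {
  "targets": [
    [0.0018, -0.0013, 0, -2.8, 208]
  ]
}}

```text
clock: 16.05
tcp_pos: [0.5518, 0.1773, 0.0738]
orientation: [-0.001, 0.321, 0.947, 0.001]
wrist_force: [-0.1, 2.5, 0.5]
finger_gap: 0.016
```

```bash
python3 -c "
from h import *
cam()"
```

```text
toolang 2.378 r 45.5 tang resist 1.55 radial 1.95
t 16.05 tcp [0.5518 0.1773 0.0738] yaw 142.5 F [-0.06  2.49  0.46] M [0.51 0.06 0.  ] gap 0.016 j [ 0.17  0.41 -0.21  0.95  0.   -0.75]
```

>>> {"api": "send_rows", "payload": {
  "targets": [
    [0.0017, -0.0015, 0, -2.9, 208],
    [0.0017, -0.0015, 0, -2.8, 208]
  ]
}}

```text
clock: 16.25
tcp_pos: [0.5552, 0.1744, 0.0739]
orientation: [-0.001, 0.368, 0.93, 0.001]
wrist_force: [-0.4, 2.5, -0.4]
finger_gap: 0.016
```

```bash
python3 -c "
from h import *
cam()"
```

```text
toolang 2.477 r 45.4 tang resist 1.99 radial 1.53
t 16.25 tcp [0.5552 0.1744 0.0739] yaw 136.8 F [-0.42  2.47 -0.38] M [0.45 0.1  0.03] gap 0.016 j [ 0.17  0.42 -0.2   0.95  0.   -0.65]
```

>>> {"api": "send_rows", "payload": {
  "targets": [
    [0.0016, -0.0016, 0, -2.9, 208],
    [0.0015, -0.0017, 0, -2.8, 208]
  ]
}}

```text
clock: 16.45
tcp_pos: [0.5585, 0.1711, 0.0739]
orientation: [-0.001, 0.414, 0.91, 0.001]
wrist_force: [0.3, 2.8, -0.7]
finger_gap: 0.0157
```

```bash
python3 -c "
from h import *
cam()"
```

```text
toolang 2.578 r 45.5 tang resist 1.86 radial 2.09
t 16.45 tcp [0.5585 0.1711 0.0739] yaw 131.1 F [ 0.35  2.78 -0.74] M [ 0.42  0.02 -0.04] gap 0.0157 j [ 0.16  0.42 -0.19  0.95  0.   -0.56]
```

>>> {"api": "send_rows", "payload": {
  "targets": [
    [0.0014, -0.0017, 0, -2.9, 208]
  ]
}}

```text
clock: 16.55
tcp_pos: [0.5599, 0.1694, 0.0739]
orientation: [-0.001, 0.437, 0.9, 0.001]
wrist_force: [0.8, 2.4, -1.0]
finger_gap: 0.0156
```

```bash
python3 -c "
from h import *
cam()"
```

```text
toolang 2.627 r 45.5 tang resist 1.33 radial 2.13
t 16.55 tcp [0.5599 0.1694 0.0739] yaw 128.2 F [ 0.84  2.37 -1.04] M [ 0.48  0.03 -0.01] gap 0.0156 j [ 0.16  0.42 -0.19  0.95  0.   -0.51]
```

>>> {"api": "send_rows", "payload": {
  "targets": [
    [0.0015, -0.0017, 0, -2.8, 208],
    [0.0014, -0.0018, 0, -2.9, 208]
  ]
}}

```text
clock: 16.75
tcp_pos: [0.5628, 0.1658, 0.0739]
orientation: [-0.001, 0.481, 0.877, 0.001]
wrist_force: [-0.7, 2.5, 0.7]
finger_gap: 0.0158
```

```bash
python3 -c "
from h import *
cam()"
```

```text
toolang 2.728 r 45.8 tang resist 2.46 radial 0.71
t 16.75 tcp [0.5628 0.1658 0.0739] yaw 122.5 F [-0.73  2.46  0.66] M [0.4  0.04 0.03] gap 0.0158 j [ 0.15  0.43 -0.19  0.96  0.   -0.42]
```

>>> {"api": "send_rows", "payload": {
  "targets": [
    [0.0013, -0.0018, 0, -2.8, 208],
    [0.0012, -0.0019, 0, -2.9, 208]
  ]
}}

```text
clock: 16.95
tcp_pos: [0.5653, 0.162, 0.0739]
orientation: [-0.001, 0.524, 0.852, 0.001]
wrist_force: [0.3, 2.4, 0.0]
finger_gap: 0.0159
```

```bash
python3 -c "
from h import *
cam()
wrist('w7')"
```

```text
toolang 2.827 r 46.0 tang resist 2.02 radial 1.32
t 16.95 tcp [0.5653 0.162  0.0739] yaw 116.8 F [0.26 2.4  0.04] M [ 0.33  0.04 -0.03] gap 0.0159 j [ 0.14  0.43 -0.18  0.96  0.   -0.33]
```

View pics/w7.png

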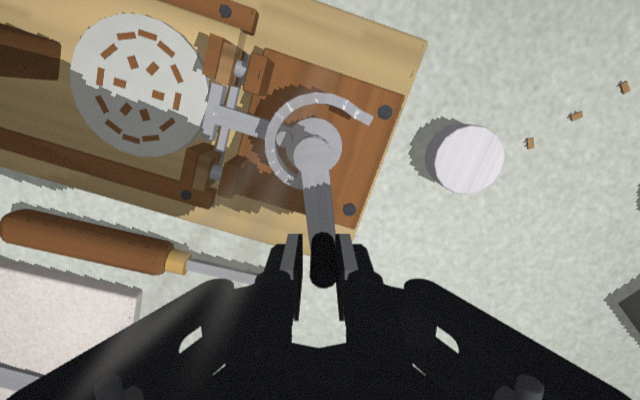

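>>> {"api": "send_rows", "payload": {
  "targets": [
    [0.001, -0.002, 0, -2.8, 208],
    [0.0009, -0.0021, 0, -2.9, 208]
  ]
}}

```text
clock: 17.2
tcp_pos: [0.5674, 0.1579, 0.0739]
orientation: [-0.0, 0.565, 0.825, 0.001]
wrist_force: [0.1, 2.0, -0.9]
finger_gap: 0.0156
```

```bash
python3 -c "
from h import *
cam()"
```

```text
toolang 2.927 r 46.2 tang resist 1.81 radial 0.76
t 17.2 tcp [0.5674 0.1579 0.0739] yaw 111.1 F [ 0.05  1.97 -0.87] M [ 0.44 -0.1  -0.01] gap 0.0156 j [ 0.13  0.43 -0.18  0.96  0.   -0.23]
```

>>> {"api": "send_rows", "payload": {
  "targets": [
    [0.0007, -0.0021, 0, -2.8, 208],
    [0.0007, -0.0022, 0, -2.9, 208]
  ]
}}

```text
clock: 17.4
tcp_pos: [0.569, 0.1536, 0.074]
orientation: [-0.0, 0.606, 0.796, 0.001]
wrist_force: [0.4, 2.2, -1.7]
finger_gap: 0.0158
```

```bash
python3 -c "
from h import *
cam()"
```

```text
toolang 3.025 r 46.4 tang resist 2.04 radial 1.03
t 17.4 tcp [0.569  0.1536 0.074 ] yaw 105.4 F [ 0.44  2.24 -1.71] M [ 0.43 -0.2   0.01] gap 0.0158 j [ 0.13  0.43 -0.18  0.96  0.   -0.14]
```

>>> {"api": "send_rows", "payload": {
  "targets": [
    [0.0004, -0.0022, 0, -2.8, 208],
    [0.0003, -0.0022, 0, -2.9, 208]
  ]
}}

```text
clock: 17.6
tcp_pos: [0.5699, 0.1493, 0.0741]
orientation: [-0.0, 0.645, 0.765, 0.001]
wrist_force: [0.2, 2.5, -1.7]
finger_gap: 0.0156
```

```bash
python3 -c "
from h import *
cam()"
```

```text
toolang 3.122 r 46.3 tang resist 2.44 radial 0.67
t 17.6 tcp [0.5699 0.1493 0.0741] yaw 99.7 F [ 0.23  2.52 -1.65] M [ 0.48 -0.23 -0.08] gap 0.0156 j [ 0.12  0.43 -0.18  0.96  0.   -0.05]
```

>>> {"api": "send_rows", "payload": {
  "targets": [
    [0.0001, -0.0022, 0, -2.8, 208]
  ]
}}

```text
clock: 17.7
tcp_pos: [0.5701, 0.1471, 0.0741]
orientation: [-0.0, 0.663, 0.749, 0.001]
wrist_force: [1.5, 2.6, 0.1]
finger_gap: 0.0162
```

>>> {"api": "send_rows", "payload": {
  "targets": [
    [0.0, -0.0022, 0, -2.9, 208]
  ]
}}

```text
clock: 17.8
tcp_pos: [0.5704, 0.145, 0.0742]
orientation: [-0.0, 0.682, 0.732, 0.001]
wrist_force: [2.5, 3.8, -0.5]
finger_gap: 0.016
```

```bash
python3 -c "
from h import *
cam()"
```

```text
toolang 3.214 r 46.2 tang resist 3.55 radial 2.83
t 17.8 tcp [0.5704 0.145  0.0742] yaw 94.0 F [ 2.52  3.78 -0.53] M [ 0.65 -0.4   0.01] gap 0.016 j [ 0.11  0.43 -0.18  0.96  0.    0.04]
```

>>> {"api": "send_rows", "payload": {
  "targets": [
    [-0.0003, -0.0022, 0, -2.8, 208]
  ]
}}

```text
clock: 17.9
tcp_pos: [0.5702, 0.1429, 0.0743]
orientation: [-0.0, 0.699, 0.715, 0.002]
wrist_force: [3.2, 3.9, -1.1]
finger_gap: 0.0157
```

```bash
python3 -c "
from h import *
cam()"
```

```text
toolang 3.26 r 46.0 tang resist 3.74 radial 3.37
t 17.9 tcp [0.5702 0.1429 0.0743] yaw 91.2 F [ 3.22  3.87 -1.05] M [ 0.7  -0.41  0.01] gap 0.0157 j [ 0.11  0.43 -0.19  0.96  0.    0.09]
```

>>> {"api": "send_rows", "payload": {
  "targets": [
    [-0.0004, -0.0022, 0, -2.9, 208]
  ]
}}

```text
clock: 18.0
tcp_pos: [0.5701, 0.1408, 0.0743]
orientation: [-0.0, 0.717, 0.697, 0.002]
wrist_force: [3.6, 4.5, -0.6]
finger_gap: 0.0157
```

```bash
python3 -c "
from h import *
cam()"
```

```text
toolang 3.306 r 45.8 tang resist 4.5 radial 3.56
t 18.0 tcp [0.5701 0.1408 0.0743] yaw 88.3 F [ 3.59  4.48 -0.58] M [ 0.72 -0.51 -0.04] gap 0.0157 j [ 0.1   0.42 -0.19  0.95  0.    0.13]
```

>>> {"api": "send_rows", "payload": {
  "targets": [
    [0, 0, 0, 0, 208]
  ]
}}

```text
clock: 18.1
tcp_pos: [0.5698, 0.1402, 0.0744]
orientation: [0.0, 0.717, 0.697, 0.001]
wrist_force: [1.3, 2.7, 1.0]
finger_gap: 0.0155
```

```bash
python3 -c "
from h import *
cam()"
```

```text
toolang 3.318 r 45.5 tang resist 2.7 radial 1.25
t 18.1 tcp [0.5698 0.1402 0.0744] yaw 88.4 F [1.3  2.67 0.96] M [ 0.47 -0.43 -0.03] gap 0.0155 j [ 0.1   0.42 -0.19  0.95  0.    0.13]
```

>>> {"api": "send_rows", "payload": {
  "targets": [
    [-0.0002, -0.0014, 0, -1.8, 208],
    [-0.0002, -0.0014, 0, -1.8, 208]
  ]
}}

```text
clock: 18.3
tcp_pos: [0.5693, 0.1372, 0.0743]
orientation: [0.0, 0.739, 0.673, 0.001]
wrist_force: [2.8, 3.6, 0.3]
finger_gap: 0.0154
```

```bash
python3 -c "
from h import *
cam()"
```

```text
toolang 3.386 r 45.2 tang resist 3.83 radial 2.5
t 18.3 tcp [0.5693 0.1372 0.0743] yaw 84.6 F [2.83 3.6  0.28] M [ 0.66 -0.66 -0.05] gap 0.0154 j [ 0.1   0.42 -0.19  0.95  0.    0.19]
```

>>> {"api": "send_rows", "payload": {
  "targets": [
    [-0.0002, -0.0014, 0, -1.8, 208]
  ]
}}

```text
clock: 18.4
tcp_pos: [0.5691, 0.1355, 0.0743]
orientation: [0.0, 0.75, 0.661, 0.001]
wrist_force: [4.6, 3.3, 1.2]
finger_gap: 0.0155
```

```bash
python3 -c "
from h import *
cam()"
```

```text
toolang 3.422 r 45.1 tang resist 3.88 radial 4.13
t 18.4 tcp [0.5691 0.1355 0.0743] yaw 82.8 F [4.58 3.34 1.17] M [ 0.75 -0.79 -0.04] gap 0.0155 j [ 0.1   0.42 -0.19  0.95  0.    0.22]
```

>>> {"api": "send_rows", "payload": {
  "targets": [
    [0, 0, 0, 0, 208]
  ]
}}

```text
clock: 18.5
tcp_pos: [0.5689, 0.1352, 0.0743]
orientation: [0.0, 0.75, 0.661, 0.001]
wrist_force: [2.9, 2.6, 0.1]
finger_gap: 0.0156
```

```bash
python3 -c "
from h import *
cam()"
```

```text
toolang 3.43 r 45.0 tang resist 2.93 radial 2.54
t 18.5 tcp [0.5689 0.1352 0.0743] yaw 82.8 F [2.91 2.57 0.12] M [ 0.62 -0.62 -0.03] gap 0.0156 j [ 0.1   0.42 -0.19  0.95  0.    0.22]
```

>>> {"api": "send_rows", "payload": {
  "targets": [
    [0.0002, -0.0014, 0, -1.8, 208],
    [0.0001, -0.0014, 0, -1.8, 208]
  ]
}}

```text
clock: 18.7
tcp_pos: [0.5686, 0.1326, 0.0742]
orientation: [-0.0, 0.771, 0.637, 0.0]
wrist_force: [1.3, 4.1, 1.8]
finger_gap: 0.0155
```

```bash
python3 -c "
from h import *
cam()"
```

```text
toolang 3.489 r 45.1 tang resist 4.27 radial 0.46
t 18.7 tcp [0.5686 0.1326 0.0742] yaw 79.1 F [1.26 4.1  1.78] M [ 0.89 -0.32 -0.07] gap 0.0155 j [ 0.09  0.42 -0.2   0.95  0.    0.28]
```

>>> {"api": "send_rows", "payload": {
  "targets": [
    [0.0001, -0.0014, 0, -1.8, 208]
  ]
}}

```text
clock: 18.8
tcp_pos: [0.5684, 0.1311, 0.0742]
orientation: [-0.0, 0.781, 0.625, -0.0]
wrist_force: [1.0, 5.2, 3.5]
finger_gap: 0.0159
```

```bash
python3 -c "
from h import *
cam()"
```

```text
toolang 3.521 r 45.2 tang resist 5.32 radial -0.21
t 18.8 tcp [0.5684 0.1311 0.0742] yaw 77.3 F [0.96 5.23 3.52] M [ 0.88 -0.08  0.02] gap 0.0159 j [ 0.09  0.42 -0.2   0.95  0.    0.31]
```

>>> {"api": "send_rows", "payload": {
  "targets": [
    [0.0, -0.0014, 0, -1.8, 208]
  ]
}}

```text
clock: 18.9
tcp_pos: [0.5682, 0.1297, 0.0741]
orientation: [-0.0, 0.791, 0.612, -0.0]
wrist_force: [-0.5, 4.0, 3.1]
finger_gap: 0.0158
```

```bash
python3 -c "
from h import *
cam()"
```

```text
toolang 3.553 r 45.3 tang resist 3.78 radial -1.49
t 18.9 tcp [0.5682 0.1297 0.0741] yaw 75.5 F [-0.49  4.04  3.11] M [ 0.94 -0.    0.05] gap 0.0158 j [ 0.09  0.42 -0.2   0.95  0.    0.34]
```

>>> {"api": "send_rows", "payload": {
  "targets": [
    [-0.0004, -0.0014, 0, -1.8, 208]
  ]
}}

```text
clock: 19.0
tcp_pos: [0.5679, 0.1282, 0.074]
orientation: [-0.0, 0.8, 0.6, -0.0]
wrist_force: [0.5, 5.2, 3.0]
finger_gap: 0.0157
```

```bash
python3 -c "
from h import *
cam()"
```

```text
toolang 3.586 r 45.5 tang resist 5.12 radial -0.97
t 19.0 tcp [0.5679 0.1282 0.074 ] yaw 73.7 F [0.52 5.18 3.03] M [ 0.9  -0.12  0.03] gap 0.0157 j [ 0.08  0.42 -0.2   0.95  0.    0.37]
```

>>> {"api": "send_rows", "payload": {
  "targets": [
    [-0.0004, -0.0014, 0, -1.8, 208]
  ]
}}

```text
clock: 19.1
tcp_pos: [0.5676, 0.1268, 0.074]
orientation: [-0.0, 0.809, 0.587, -0.0]
wrist_force: [0.4, 4.6, 3.2]
finger_gap: 0.0156
```

```bash
python3 -c "
from h import *
cam()"
```

```text
toolang 3.618 r 45.6 tang resist 4.45 radial -1.05
t 19.1 tcp [0.5676 0.1268 0.074 ] yaw 71.9 F [0.4  4.55 3.2 ] M [ 0.92 -0.01  0.04] gap 0.0156 j [ 0.08  0.42 -0.2   0.95  0.    0.4 ]
```

>>> {"api": "send_rows", "payload": {
  "targets": [
    [0.0003, 0.0012, 0, 0, 208],
    [0, 0, 0, 0, 150],
    [0, 0, 0, 0, 150],
    [0, 0, 0, 0, 150],
    [0, 0, 0.02, 0, 150],
    [0, 0, 0.04, 0, 150],
    [0, 0, 0.04, 0, 150],
    [-0.02, -0.04, 0.03, 0, 150],
    [-0.02, -0.04, 0.03, 0, 150],
    [0, -0.04, 0, 0, 150],
    [0, 0, 0, 0, 150],
    [0, 0, 0, 0, 150]
  ]
}}

```text
clock: 20.3
tcp_pos: [0.531, 0.0128, 0.2297]
orientation: [-0.0, 0.809, 0.587, 0.0]
wrist_force: [0.3, -0.2, 0.3]
finger_gap: 0.0352
```

```bash
python3 - <<'E'
from h import *
st(); r,P=wrist("w8"); X=cloud(r["z_map"],r["camera_matrix"],P)
m=(r["z_map"]>0)&(abs(X[...,0]-.52)<.08)&(abs(X[...,1]-.14)<.08)&(X[...,2]>.094)&(X[...,2]<.108); p=X[m]
print("post",len(p),p.mean(0) if len(p) else 0)
t=eyes.read_camera("top"); cv2.imwrite("pics/t8.png",cv2.resize(t["img"][110:250,220:400,::-1],None,fx=4,fy=4,interpolation=cv2.INTER_CUBIC))
X=cloud(t["z_map"],t["camera_matrix"],t["pose"])
for c in ("top","wrist"):
  for n in ("post","bolt_head","sled_grip","waxtin","gouge_a"):
    print(c,n,[(np.round(d["xyz"],3).tolist(),round(d["conf"],2)) for d in eyes.tip_of(n,c)[:3]])
E
```

```text
t 20.3 tcp [0.531  0.0128 0.2297] yaw 71.9 F [ 0.28 -0.24  0.32] M [ 0.04 -0.01 -0.03] gap 0.0352 j [-0.13  0.23 -0.07  1.27  0.    0.19]
post 163 [0.56723012 0.12711635 0.09954095]
top post []
top bolt_head [([0.28, -0.136, 0.036], 0.64), ([0.526, -0.189, 0.036], 0.58)]
top sled_grip [([0.321, -0.269, 0.038], 0.93), ([0.544, -0.328, 0.041], 0.68)]
top waxtin [([0.493, 0.226, 0.001], 0.55), ([0.438, -0.016, -0.002], 0.19)]
top gouge_a [([0.437, -0.017, -0.001], 0.76)]
wrist post [([0.569, 0.127, 0.081], 0.75)]
wrist bolt_head [([0.524, 0.122, 0.057], 0.85), ([0.525, -0.19, 0.037], 0.58), ([0.525, 0.136, 0.052], 0.38)]
wrist sled_grip [([0.548, -0.015, 0.055], 0.76), ([0.541, -0.334, 0.042], 0.68), ([0.525, 0.124, 0.056], 0.57)]
wrist waxtin [([0.493, 0.232, 0.001], 0.82)]
wrist gouge_a [([0.648, 0.086, -0.0], 0.97), ([0.435, -0.014, -0.001], 0.72)]
```

View pics/w8.png

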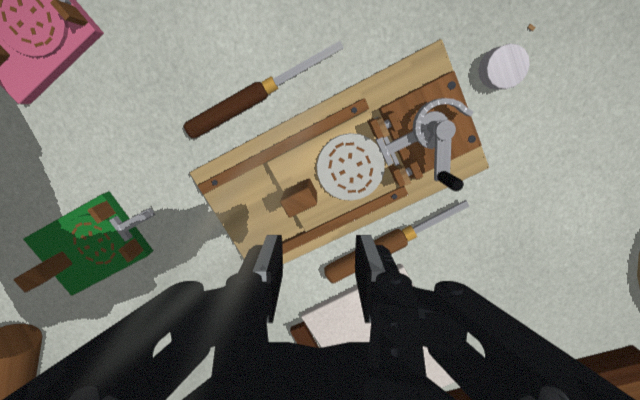

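View pics/t8.png

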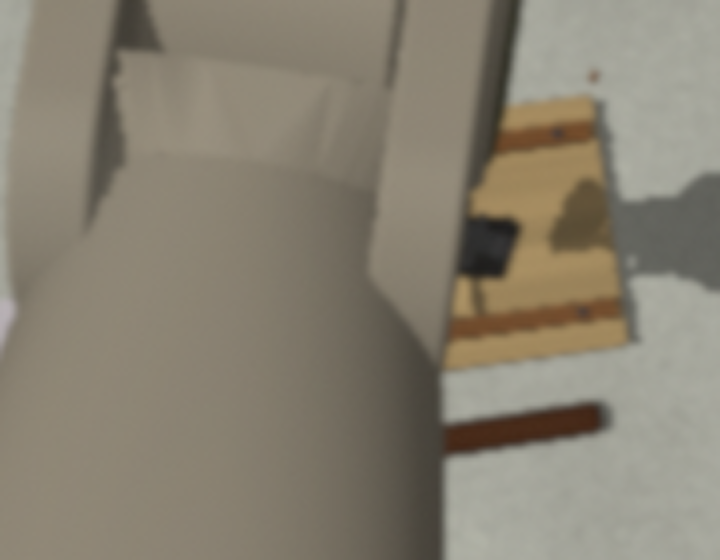

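```bash
python3 -c "
from workcell import ticket
print(ticket.hand_in())"
```

```text
the job is handed in; nothing more can be done
None
```

I slid the plywood sled about 43 mm along its rails until the push force rose to around 4–6 N, which I took as the lugs meeting the corks. The bolt head then sat in the cam's mouth, about 17 mm short of the axis. I let go, put the slightly open jaws around the post and swung the cam clockwise. I stopped at about 3.6 rad, when the moving force on the post read 4.5–5.1 N, and then released it and lifted clear.

**Last checks:**
- **Cam:** the wrist picture shows the hook drawn behind the bolt head and the post staying where I left it, at about 3.6 rad.
- **Robot and surroundings:** the gripper is clear, with near-zero force. The gouges and wax tin are within the 4–5 mm camera accuracy of where they began. The job was handed in at about 21 s.

**Disagreements and gaps:**
- **Force readings:** the tangential readings were noisy. While tightening they ranged from 3.8 to 5.3 N, and they fell to 2.7–2.9 N when I paused at smaller angles. I did not pause for a steady reading at the final angle. The wrist moment also suggested about 4.7 N.
- **Top view:** in the last top picture the arm hid most of the jig, so the final check of the cam and sled rests on the wrist camera alone.

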